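Bolt the vial rack into its dock past the spring safety catch

ROBOT

A 6-joint arm with a two-finger parallel gripper is mounted at the origin on a cart in front of the work surface, level with it; the furniture and walls round the work are solid. World frame = base frame: x ahead of the robot, y to its left, z up, the work surface at z = 0. Lengths are in m, angles in degrees, forces in N, time in s.
With the tool pointing down it reaches from about 0.4 to 0.825 m from the base axis. Payload 7 kg.
Tool frame: the origin (TCP) lies at the centre of the arm's flange, where the gripper is bolted on; the fingertips stand 178 mm ahead of it and the grasp point (between the pads) lies 159 mm ahead of it (tip_reach is the distance from the TCP to the fingertips, in m); z points along the fingers, y is the line along which they close (so a half turn about z gives the same grasp; the last joint's range is limited). The gripper opens to 88 mm and grips with 3 to 60 N. Pads are 19 mm wide; open, the fingers measure 130 mm over their backs; the gripper's body (78 mm by 193 mm) begins 47 mm behind the grasp point.
Start: joints at [-54.597, 20.546, 0.682, 0, -70.136, -16.507], TCP at [0.219, -0.639, 0.405] pointing down, gripper open.
Joint ranges: [-176.03, 176.03], [-82.01, 121.73], [-58.28, 71.71], [-173.87, 95.51], [-174.79, -0.11], [-173.66, 173.66]. Speed limits (degrees/s): [136.94, 136.94, 172.46, 180, 180, 180].

INTERFACE

Orientations are given as [roll, pitch, yaw] about the fixed x, y, z axes, in that order (R = Rz(yaw) Ry(pitch) Rx(roll)).
In Python, from plant import * gives the robot as it stands.
- The arm moves only by the shell command python3 -m handwheel 'ROWS'. ROWS is JSON, a list of rows, each a list of 7 numbers: the opening, from -1 (shut) to 1 (fully open), then the shift along the tool's x, y, z as a fraction of full scale, then the turn, a rotation vector about the tool's x, y, z as a fraction of full scale. A call has 1 to 5 rows; each row shifts and turns the commanded pose from where the row before left it, along the tool's axes as they then stand; what a row does not reach is not made up. Full scale, the value 1, is 0.025 m for a shift and 6 degrees for a turn. A row lasts 1/8 s, in which the tool goes at most 62.5 mm and 10.7 degrees, less where a joint would pass 70% of its speed; a pose out of reach is approached as far as the arm can. A call with a number of a shift or a turn outside -1 to 1 is refused whole. A call with a gripper value outside its range is refused whole. The fingers move at their own pace and stop on an object; the grip force is fixed at half the most. Time passes only in rows, so rows that do not move let the fingers close. It gives the time, the measured TCP pose, the force, the opening and the grip force at its end, in the units of the state.
- get_obs(): the state, without advancing time (a new reading comes with each control period).
- snapshot(name): name is "scene" or "top" or "wrist"; returns a dict with "color" (400x640x3 uint8, red, green, blue), "fx", "fy", "cx", "cy" (pixels), "R" (3x3) and "t" (3): a world point X has camera coordinates R X + t; the wrist camera has in their place "tool_from_camera" (4x4, takes a point from camera to tool coordinates, whose origin is the TCP and whose axes are the flange's). Camera axes: x right, y down, z forward; pixel columns grow to the right and rows downward; lengths in m; the calibration is good to about 2 mm. A picture is of the moment at which its call begins: read the wrist's pose just before it. There is no depth.
- close_job(): hands the job in; it is judged then, once.
The state is a dict: "clock": time; "joint_pos": joint angles; "qvel": joint speeds; "tau": joint torques, N m; "tool_pos": TCP position; "orientation": TCP orientation; "force": force on the tool from outside, world axes, zero at the start; "moment": the same for the moment, N m; "opening": finger opening in m; "gripper_force": force on a finger pad.
Only numpy, scipy, OpenCV 4.12 (cv2) and the standard library are available. Lean on these libraries where they do the work, as an engineer would, in place of code of your own. Each camera call takes 0.05 s, during which the arm holds its last target. There are 200 camera calls.

TASK

Lock the vial rack into its dock: with one fingertip hold the long spring safety catch well down, and while it stays down push the bolt's upright knob with the other fingertip until the bolt is fully home over the edge of the rack. Then let the catch spring all the way up behind the bolt and leave the latch. Only press and push: grasp and lift nothing, and leave the rack, its vials and the small things lying round the latch where they are.

Things in the scene. Friction and masses are not known exactly. Their poses are not given: they have to be found in the camera images.
- dock: fixed pale aluminium dock, 242 x 184 mm: grey latch nearest the robot, rack behind it. Origin: on the table (z = 0) under the latch's middle. +x: the way the bolt slides home, away from the robot; +y to its left. The catch bar runs along x at y = -30 mm, the bolt at y = +30 mm: a hand centred on y = 0, its fingers apart along y, reaches both. All else of the latch is below 53 mm
- bolt (a joint): slide of the steel bolt along dock +x, in m: 0 = drawn back, 0.040 = fully home, nose 12 mm over the rack's near rim (starts below 2 mm). Friction about 2 N; it stays where left. A lug on it meets the catch's tooth after 2 mm unless the catch is pressed at least 6 mm; past 38 mm the lug is beyond the tooth and the catch can spring up behind it
- knob_top (a point): centre of the top of the bolt's upright round steel knob, 86 mm above the table; moves with the bolt (at dock x = -22 mm, y = +30 mm when drawn back). 18 mm diameter from 60 mm height up to its slightly tapered top, so about 24 mm of it stands above the pressed catch bar. Push its robot-side (-x) face
- catch (a joint): downward slide of the spring safety catch, in m: 0 = up (locking), 0.013 = pressed to its stop. The spring takes about 3 N to start, 6.5 N at 10 mm and 7.5 N at the stop; the tooth is clear of the bolt's lug from 6 mm on, so 9 to 13 mm is a good hold. While the bolt is part way, a catch pressed by less than 7 mm counts as let go
- catch_top (a point): centre of the top face of the catch's flat steel press bar, 110 mm long (dock x, from -65 to +45 mm) and 24 mm wide (dock y, from -42 to -18 mm); top 70 mm above the table when up, 57 mm when pressed to the stop. A fingertip can slide along it while holding it down
- electrode_arm: fixed electrode stand right of the dock, between the robot's start and the latch: go round it or over it. Origin on the table. Base plate 115 x 150 mm, centred 28 mm in +x and 11 mm in +y from the origin; thin rod up to 364 mm at +64, -14 mm; a holder arm at 250 to 285 mm height with an electrode hanging at -75, -59 mm, from about 110 mm up to 250 mm (world axes)
- rack: loose white vial rack, 60 x 160 x 33 mm, standing in the dock on its 6 mm plate, centred 111 mm along the dock's +x; origin at the centre of its underside; top 39 mm above the table. To be left alone
- rack_vial_1: loose capped sample vial, 27 mm diameter, 58 mm high, standing in the rack with its top 69 mm above the table; origin at the centre of its underside. To be left alone
- rack_vial_2: as rack_vial_1, with a white cap, in another hole of the rack
- rack_vial_3: as rack_vial_1, in another hole of the rack
- loose_vial: loose capped empty sample vial, 27 mm diameter, 58 mm high, standing on the table left of the latch; origin at the centre of its underside. To be left alone
- dry_battery: loose battery 26 x 49 x 17 mm, lying on the table left of the latch; origin at the centre of its underside. To be left alone
- red_cap: loose screw cap, 28 mm diameter, 12 mm high, on the table right of the latch; origin at the centre of its underside. To be left alone
- gauge: loose brown gap gauge, 15 x 56 x 15 mm, on the table right of the latch; origin at the centre of its underside. To be left alone
Not all that is in view belongs to the job. Leave any red or yellow look-alike of the rack_vial_3 alone. What is shaped like the rack_vial_2 but green is not meant.

How it is judged:
By the outcome, as a careful person would: the job done as asked, in the order asked, and still so for the second after the job is handed in, with the robot touching nothing.
It also fails if it takes over 35 s, if anything falls off the work surface, if the arm or the gripper's body presses on something with over 40 N, if the wrist force passes 120 N, or if a joint passes its speed limit or range.

## Working session

There is one attempt and no reset: what is moved stays moved. The work goes in short steps, Python scripts to look and compute and a shell command to move; the robot and the scene stay as the last step left them, time stands still between calls to the robot, and variables do not carry over. Pictures are saved under pics/ and viewed, at most 10 in all, crops included, and the job is handed in when it is done.

```bash
mkdir -p pics; ls; python3 - <<'E'
from plant import *
import cv2
o=get_obs();print(o)
for n in("scene","top"):
    s=snapshot(n);cv2.imwrite(f"pics/{n}0.png",s["color"][:,:,::-1]);print(n,s["fx"],s["cx"],s["cy"],s["R"],s["t"])
E
```

```text
pics
{'clock': 0.0, 'joint_pos': array([-5.45973893e+01,  2.05911481e+01,  6.34624693e-01, -2.12941619e-02,
       -7.01345413e+01, -1.65065190e+01]), 'qvel': array([-0.07582148, -0.10839892,  0.05848499, -0.15138518,  0.00225649,
       -0.04012026]), 'tau': array([-9.04949720e-04, -5.82715881e+01,  2.93052399e+01,  6.99751943e+00,
        6.87812339e-03, -1.35793598e-04]), 'tool_pos': array([ 0.21853977, -0.63844378,  0.40372845]), 'orientation': array([ 1.79907000e+02, -6.68346212e-03, -1.61111155e+02]), 'force': array([-0.04879882,  0.64346405,  0.33754111]), 'moment': array([ 0.00358286,  0.03701529, -0.00494214]), 'gripper_force': 0.0, 'opening': 0.08751062305590278}
scene 394.3632981328464 311.76829160684633 199.50052438246 [[-0.69040823 -0.72341085  0.00363487]
 [-0.43772581  0.41374545 -0.79825486]
 [ 0.57596232 -0.5527128  -0.60230887]] [0.51709933 0.28536693 0.64820948]
top 416.0514700681784 316.98590902512115 202.8649948500294 [[ 0.00466126 -0.99996781  0.00653108]
 [-0.98955454 -0.00555357 -0.144052  ]
 [ 0.14408363 -0.0057914  -0.98954857]] [0.09084664 0.62700346 0.87771732]
```

View pics/scene0.png

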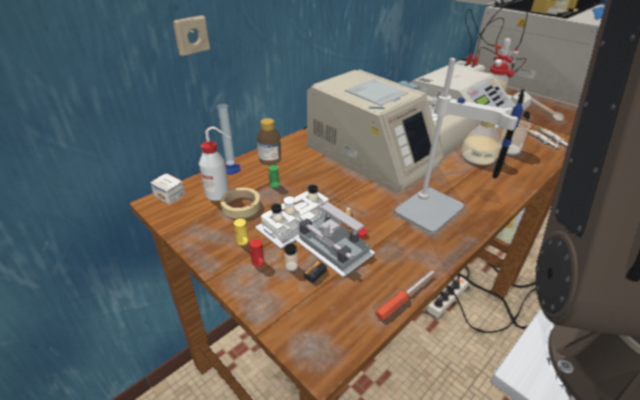

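View pics/top0.png

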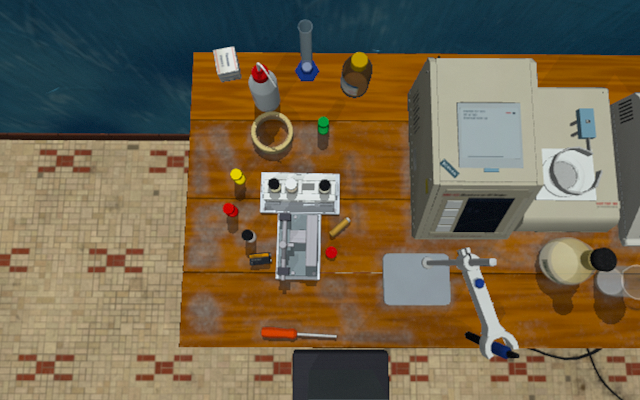

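The scene view shows the dock with its latch near (335,235), the loose objects round it and the electrode stand at (430,210). The top view shows the dock around (298,245), with the bar and bolt running roughly along image vertical, and the stand base at (417,278). Next I'll take a magnified crop.

```bash
cat > h.py <<'E'
import numpy as np
def ray(s,u,v):
    R=np.array(s["R"]);t=np.array(s["t"]);d=R.T@np.array([(u-s["cx"])/s["fx"],(v-s["cy"])/s["fy"],1]);return -R.T@t,d
def onz(s,u,v,z):
    c,d=ray(s,u,v);return c+d*(z-c[2])/d[2]
def proj(s,X):
    p=np.array(s["R"])@X+np.array(s["t"]);return s["fx"]*p[0]/p[2]+s["cx"],s["fy"]*p[1]/p[2]+s["cy"]
def two(a,ua,b,ub):
    c1,d1=ray(a,*ua);c2,d2=ray(b,*ub)
    k=np.linalg.lstsq(np.c_[d1,-d2],c2-c1,rcond=None)[0];p,q=c1+k[0]*d1,c2+k[1]*d2
    return (p+q)/2,np.linalg.norm(p-q)
E
python3 - <<'E'
from plant import *
from h import *
import cv2
s=snapshot("top");c=s["color"][160:300,220:360,::-1];a=cv2.resize(c,(560,560),interpolation=cv2.INTER_CUBIC)
cv2.imwrite("pics/topc.png",a)
s2=snapshot("scene");c=s2["color"][175:280,250:380,::-1];cv2.imwrite("pics/scc.png",cv2.resize(c,(780,630-30),interpolation=cv2.INTER_CUBIC))
for p in [(276,280),(320,280),(384,253),(450,305),(340,175)]: print(p,onz(s,*p,0))
E
```

```text
(276, 280) [0.45602593 0.18581042 0.        ]
(320, 280) [0.45646526 0.08614563 0.        ]
(384, 253) [ 0.51794653 -0.06019292  0.        ]
(450, 305) [ 0.40236136 -0.20681333  0.        ]
(340, 175) [0.69960982 0.03999451 0.        ]
```

View pics/topc.png

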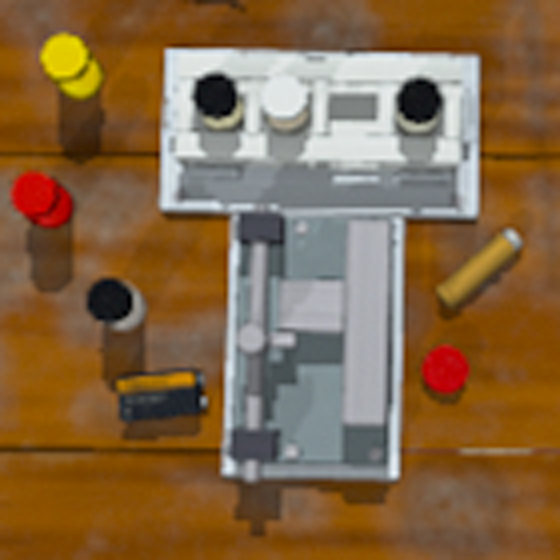

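View pics/scc.png

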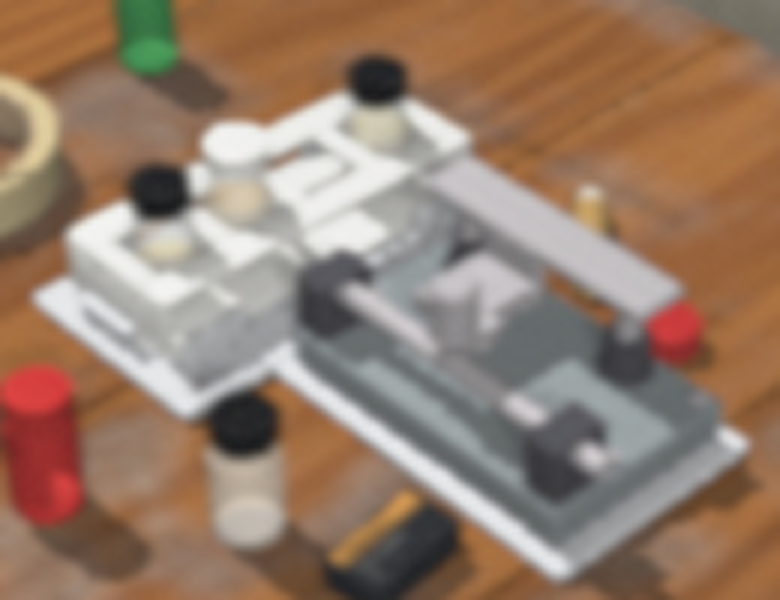

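The top crop shows the catch bar with corners (346,220), (387,220), (387,424), (344,424) in crop pixels (4x, offset 220,160). The knob top is at (252,337) and the bolt axis runs from (260,225) to (249,470). In the scene crop the bar corners are about (428,170), (475,155), (690,292), (640,325), and the knob top is about (475,300).

```bash
python3 - <<'E'
from plant import *
from h import *
s=snapshot("top");b=snapshot("scene")
T=lambda p:(220+(p[0]+.5)/4-.5,160+(p[1]+.5)/4-.5)
S=lambda p:(250+(p[0]+.5)/6-.5,175+(p[1]+.5)/5.714-.5)
tc=[(346,220),(387,220),(387,424),(344,424)];sc=[(428,170),(475,155),(690,292),(640,325)]
P=[onz(s,*T(p),.07) for p in tc];print(np.round(P,4),np.mean(P,0))
for z in(.07,):print("scene",np.round([onz(b,*S(p),z) for p in sc],4),np.mean([onz(b,*S(p),z) for p in sc],0))
for p,q in zip(tc,sc):print("two",two(s,T(p),b,S(q)))
k=onz(s,*T((252,337)),.086);print("knob",k,"in scene crop",(np.array(proj(b,k))-[250,175])*[6,5.714], onz(b,*S((475,300)),.086),two(s,T((252,337)),b,S((475,300))))
print("dock near corners, z 6mm",onz(s,*T((222,478)),.0),onz(s,*T((402,478)),.0),"plate far",[onz(s,*T(p),.006) for p in((165,47),(481,55),(477,218),(160,212))])
print("caps",[onz(s,*T(p),.069)for p in ((216,97),(285,100),(418,100))])
print("stand rod etc", onz(s,425,263,0))
E
```

```text
[[0.5972 0.1174 0.07  ]
 [0.5974 0.0954 0.07  ]
 [0.489  0.0949 0.07  ]
 [0.4889 0.1176 0.07  ]] [0.54312619 0.10631794 0.07      ]
scene [[0.6036 0.1104 0.07  ]
 [0.5983 0.0905 0.07  ]
 [0.4877 0.0952 0.07  ]
 [0.4877 0.1219 0.07  ]] [0.54434705 0.10452526 0.07      ]
two (array([0.59650535, 0.11740093, 0.07767701]), np.float64(0.00041252312498250057))
two (array([0.59602025, 0.0946845 , 0.07365863]), np.float64(0.0023369024454024537))
two (array([0.48866904, 0.09462733, 0.06909936]), np.float64(0.0008206312396524753))
two (array([0.48954914, 0.11814897, 0.06640249]), np.float64(0.0016809199035269357))
knob [0.53365703 0.16563291 0.086     ] in scene crop [455.52943719 283.29395973] [0.52415254 0.16702266 0.086     ] (array([0.53137295, 0.16401244, 0.08029034]), np.float64(0.006520591051270742))
dock near corners, z 6mm [0.45796772 0.18782837 0.        ] [0.45841852 0.08586927 0.        ] plate far [array([0.70584258, 0.22529595, 0.006     ]), array([0.70219515, 0.04064604, 0.006     ]), array([0.60628053, 0.04326489, 0.006     ]), array([0.60876607, 0.22583548, 0.006     ])]
caps [array([0.66421829, 0.1886195 , 0.069     ]), array([0.66278224, 0.15112926, 0.069     ]), array([0.66320904, 0.07887008, 0.069     ])]
stand rod etc [ 0.49571884 -0.15349202  0.        ]
```

```bash
python3 -m handwheel '[[1,0,0,-1,0,0,0.8],[1,0,0,-1,0,0,0.8],[1,0,0,-1,0,0,0.8],[1,0,0,-1,0,0,0.8],[1,0,0.5,-1,0,0,0]]'
```

```text
clock: 0.92
tool_pos: [0.2186, -0.6264, 0.5298]
orientation: [180.0, -0.0, 179.6]
force: [-0.2, 0.3, 0.8]
opening: 0.0875
gripper_force: 0.0
```

```bash
python3 -m handwheel '[[1,-0.3,1,-1,0,0,0],[1,-0.3,1,-1,0,0,0],[1,-0.3,1,-0.8,0,0,0],[1,-0.3,1,0,0,0,0],[1,-0.3,1,0,0,0,0]]'
```

```text
clock: 1.55
tool_pos: [0.2569, -0.5004, 0.5999]
orientation: [-180.0, 0.0, 179.7]
force: [0.2, 0.7, 0.5]
opening: 0.0874
gripper_force: 0.0
```

```bash
python3 -m handwheel '[[1,-0.4,1,0,0,0,0],[1,-0.4,1,0,0,0,0],[1,-0.4,1,0,0,0,0],[1,-0.4,1,0,0,0,0],[1,-0.4,1,0,0,0,0]]'; python3 -m handwheel '[[1,-0.4,1,0,0,0,0],[1,-0.4,1,0,0,0,0],[1,-0.4,1,0,0,0,0],[1,-0.4,1,0,0,0,0],[1,-0.4,1,0,0,0,0]]'; python3 -m handwheel '[[1,-0.4,1,0,0,0,0],[1,-0.4,1,0,0,0,0],[1,-0.4,1,0,0,0,0],[1,-0.4,1,0,0,0,0],[1,-0.4,1,0,0,0,0]]'
```

```text
clock: 2.17
tool_pos: [0.3075, -0.3757, 0.5997]
orientation: [-180.0, 0.0, 179.7]
force: [0.0, 1.0, 0.6]
opening: 0.0875
gripper_force: 0.0
clock: 2.8
tool_pos: [0.3581, -0.251, 0.5998]
orientation: [180.0, 0.0, 179.7]
force: [-0.1, -0.3, 0.3]
opening: 0.0877
gripper_force: 0.0
clock: 3.42
tool_pos: [0.4088, -0.1263, 0.5998]
orientation: [180.0, 0.0, 179.7]
force: [0.1, -0.7, 0.3]
opening: 0.0877
gripper_force: 0.0
```

```bash
python3 -m handwheel '[[1,-0.4,1,0,0,0,0],[1,-0.4,1,0,0,0,0],[1,-0.4,1,0,0,0,0],[1,-0.4,1,0,0,0,0],[1,-0.4,1,0,0,0,0]]'; python3 -m handwheel '[[1,-0.4,1,0,0,0,0],[1,-0.4,1,0.8,0,0,0],[-0.09,-0.4,1,1,0,0,0],[-0.09,-0.4,1,1,0,0,0],[-0.09,-0.3,1,1,0,0,0]]';  python3 -m handwheel '[[-0.09,0,0.5,1,0,0,0],[-0.09,0,0,1,0,0,0],[-0.09,0,0,1,0,0,0],[-0.09,0,0,0,0,0,0]]'
python3 - <<'E'
from plant import *
import cv2
o=get_obs();s=snapshot("wrist");print(o["tool_pos"],o["orientation"],o["opening"],s["fx"],s["cx"],s["cy"],s["tool_from_camera"])
import pickle;pickle.dump((o,s),open("w1.pkl","wb"));cv2.imwrite("pics/w1.png",s["color"][:,:,::-1])
E
```

```text
clock: 4.05
tool_pos: [0.4595, -0.0016, 0.5998]
orientation: [180.0, 0.0, 179.7]
force: [-0.2, 0.1, -0.1]
opening: 0.0874
gripper_force: 0.0
clock: 4.68
tool_pos: [0.5078, 0.1231, 0.5039]
orientation: [180.0, 0.0, 179.7]
force: [0.6, 0.1, -0.7]
opening: 0.0633
gripper_force: 0.0
clock: 5.18
tool_pos: [0.5072, 0.1347, 0.4281]
orientation: [-179.9, -0.2, 179.7]
force: [0.4, -0.5, 0.9]
opening: 0.0402
gripper_force: 0.0
[0.50719516 0.13468059 0.42810686] [-1.79898886e+02 -1.77990965e-01  1.79689308e+02] 0.04015701487541138 360.0212796960761 318.1349124823289 197.4850778201818 [[ 9.93462996e-04 -9.52742712e-01 -3.03776789e-01  8.28263143e-02]
 [ 9.99999467e-01  1.03145857e-03  3.53806773e-05 -2.05504315e-04]
 [ 2.79624491e-04 -3.03776662e-01  9.52743229e-01  1.93360422e-02]
 [ 0.00000000e+00  0.00000000e+00  0.00000000e+00  1.00000000e+00]]
```

View pics/w1.png

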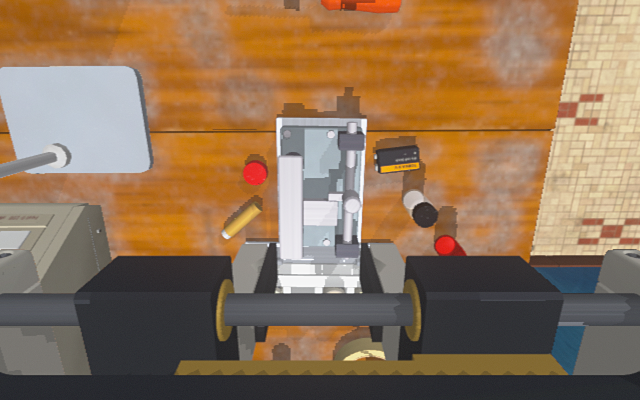

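The wrist view, with up being toward the robot, shows the catch bar's near end corners at about (281,156) and (302,156), and its far end at about (279,258) and (302,258). The knob top is at (352,205).

```bash
cat >> h.py <<'E'
from scipy.spatial.transform import Rotation as Ro
def wcam(o,s):
    T=np.eye(4);T[:3,:3]=Ro.from_euler("xyz",o["orientation"],degrees=True).as_matrix();T[:3,3]=o["tool_pos"]
    M=np.linalg.inv(T@np.array(s["tool_from_camera"]));return dict(s,R=M[:3,:3],t=M[:3,3])
E
python3 - <<'E'
import pickle
from plant import *
from h import *
import cv2
o,s=pickle.load(open("w1.pkl","rb"));w=wcam(o,s);t=snapshot("top")
for p in[(280.5,155.5),(302,155.5),(279,258),(302.5,258)]:print("bar",onz(w,*p,.07))
print("knob",onz(w,352,205.5,.086),onz(w,352,205.5,.084))
print("bar edge L/R two-view near",two(w,(280.5,155.5),t,(220+387/4,160+424/4)),two(w,(302,155.5),t,(220+344/4,160+424/4)))
print("knob2",two(w,(352,205.5),t,(220+252/4,160+337/4)))
im=s["color"][110:270,230:400,::-1];cv2.imwrite("pics/w1c.png",cv2.resize(im,None,fx=3.7,fy=3.7,interpolation=cv2.INTER_CUBIC))
E
```

```text
bar [0.48917027 0.09806005 0.07      ]
bar [0.48925285 0.11854272 0.07      ]
bar [0.59726816 0.0926165  0.07      ]
bar [0.59735103 0.11712855 0.07      ]
knob [0.53427847 0.16582502 0.086     ] [0.53495934 0.16601655 0.084     ]
bar edge L/R two-view near (array([0.48911288, 0.09581341, 0.06553235]), np.float64(0.003966791841129907)) (array([0.48846545, 0.11769045, 0.07236321]), np.float64(0.002044813919948007))
knob2 (array([0.53263085, 0.1649127 , 0.09089904]), np.float64(0.0008847048652423455))
```

View pics/w1c.png

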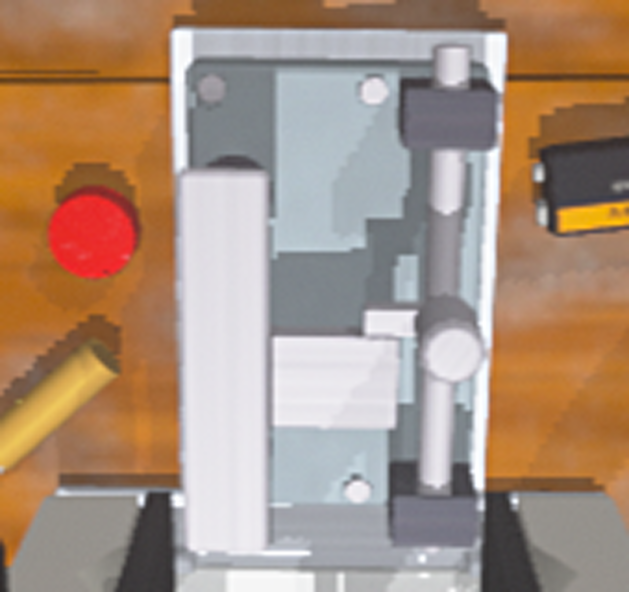

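```bash
python3 -m handwheel '[[-0.09,0.09,0.08,1,0,0,0.11],[-0.09,0,0,1,0,0,0],[-0.09,0,0,1,0,0,0],[-0.09,0,0,1,0,0,0],[-0.09,0,0,1,0,0,0]]'; python3 -m handwheel '[[-0.09,0,0,1,0,0,0],[-0.09,0,0,0.6,0,0,0],[-0.09,0,0,0,0,0,0],[-0.09,0,0,0,0,0,0]]'
python3 - <<'E'
from plant import *
import cv2
o=get_obs();s=snapshot("wrist");print(o["tool_pos"],o["orientation"],o["opening"])
import pickle;pickle.dump((o,s),open("w2.pkl","wb"));cv2.imwrite("pics/w2.png",s["color"][:,:,::-1])
E
```

```text
clock: 5.9
tool_pos: [0.5061, 0.1372, 0.3056]
orientation: [179.9, 0.1, 179.0]
force: [-0.1, -0.3, 0.6]
opening: 0.04
gripper_force: 0.0
clock: 6.4
tool_pos: [0.506, 0.1372, 0.2658]
orientation: [180.0, 0.1, 179.1]
force: [-0.3, 0.0, -0.2]
opening: 0.0399
gripper_force: 0.0
[0.50597304 0.13717372 0.26575386] [1.79959714e+02 8.11680386e-02 1.79050405e+02] 0.0399016879104383
```

View pics/w2.png

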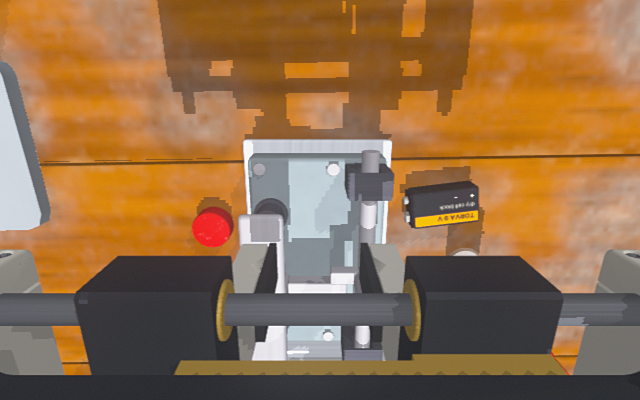

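The bar's near end spans (240–284, 215), right under the left fingertip. The knob is hidden beyond the right finger, which stands on its robot side. Next I press down.

```bash
python3 -m handwheel '[[-0.09,0.04,0,0.5,0,0,0],[-0.09,0,0,0.3,0,0,0],[-0.09,0,0,0.16,0,0,0],[-0.09,0,0,0.16,0,0,0],[-0.09,0,0,0,0,0,0]]'
```

```text
clock: 7.08
tool_pos: [0.5045, 0.137, 0.2366]
orientation: [-180.0, -0.0, 179.1]
force: [-2.3, 0.7, 6.6]
opening: 0.0399
gripper_force: 3.5
```

```bash
python3 -m handwheel '[[-0.09,-0.15,0,0,0,0,0],[-0.09,-0.15,0,0,0,0,0],[-0.09,-0.15,0,0,0,0,0],[-0.09,0,0,0,0,0,0]]';python3 -m handwheel '[[-0.09,-0.2,0,0,0,0,0],[-0.09,-0.2,0,0,0,0,0],[-0.09,0,0,0,0,0,0]]'
python3 - <<'E'
from plant import *
import cv2
o=get_obs();print(o["tool_pos"],o["force"],o["moment"])
s=snapshot("scene");cv2.imwrite("pics/sc2.png",cv2.resize(s["color"][175:280,250:380,::-1],(780,600),interpolation=cv2.INTER_CUBIC))
E
```

```text
clock: 7.58
tool_pos: [0.5151, 0.1363, 0.2365]
orientation: [-179.9, -0.1, 179.0]
force: [-4.6, -0.2, 7.2]
opening: 0.0396
gripper_force: 3.8
clock: 7.95
tool_pos: [0.5251, 0.1361, 0.2364]
orientation: [-179.9, -0.1, 179.0]
force: [-4.1, -0.4, 7.8]
opening: 0.0397
gripper_force: 4.0
[0.5251054  0.13610317 0.23643846] [-4.08279345 -0.40394044  7.81045526] [-0.37538008  1.60602738 -0.11088786]
```

View pics/sc2.png

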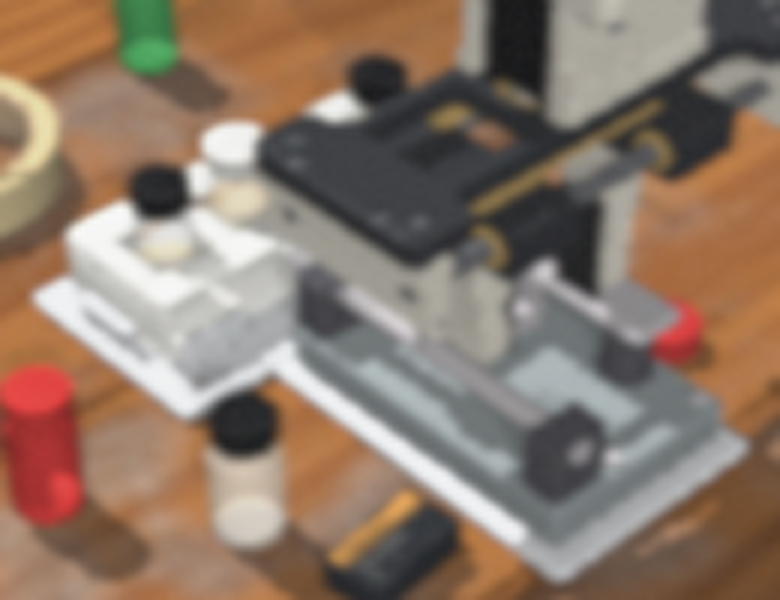

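The catch is pressed and the bolt's tail at (580,450) has moved into the rear guide, so the bolt is moving with the finger. I keep going.

```bash
python3 -m handwheel '[[-0.09,-0.25,0,0,0,0,0],[-0.09,-0.25,0,0,0,0,0],[-0.09,-0.25,0,0,0,0,0],[-0.09,-0.2,0,0,0,0,0],[-0.09,0,0,0,0,0,0]]'
```

```text
clock: 8.62
tool_pos: [0.5488, 0.1356, 0.2364]
orientation: [-179.9, -0.1, 179.0]
force: [-4.6, 0.5, 6.9]
opening: 0.0401
gripper_force: 3.9
```

```bash
python3 -m handwheel '[[-0.09,-0.08,0,0,0,0,0],[-0.09,0,0,0,0,0,0]]'; python3 -m handwheel '[[-0.09,-0.06,0,0,0,0,0],[-0.09,0,0,0,0,0,0]]'
```

```text
clock: 8.88
tool_pos: [0.5505, 0.1356, 0.2364]
orientation: [-179.9, -0.2, 179.0]
force: [-6.1, 0.4, 7.3]
opening: 0.0401
gripper_force: 4.2
clock: 9.12
tool_pos: [0.5519, 0.1356, 0.2364]
orientation: [-179.9, -0.2, 179.0]
force: [-6.2, 0.9, 8.2]
opening: 0.0397
gripper_force: 4.4
```

```bash
python3 -m handwheel '[[-0.09,-0.06,0,0,0,0,0],[-0.09,0,0,0,0,0,0]]'; python3 -m handwheel '[[-0.09,-0.06,0,0,0,0,0],[-0.09,0,0,0,0,0,0]]'; python3 -m handwheel '[[-0.09,-0.04,0,0,0,0,0],[-0.09,0,0,0,0,0,0]]'
```

```text
clock: 9.38
tool_pos: [0.5533, 0.1355, 0.2364]
orientation: [-179.9, -0.2, 179.0]
force: [-7.0, 0.5, 7.8]
opening: 0.0399
gripper_force: 4.8
clock: 9.62
tool_pos: [0.5539, 0.1355, 0.2363]
orientation: [-179.9, -0.3, 179.0]
force: [-12.9, 1.4, 11.7]
opening: 0.0395
gripper_force: 7.9
clock: 9.88
tool_pos: [0.5543, 0.1355, 0.2363]
orientation: [-179.9, -0.4, 179.0]
force: [-16.6, 3.7, 14.9]
opening: 0.04
gripper_force: 9.7
```

```bash
python3 -m handwheel '[[-0.09,0.16,0,0,0,0,0],[-0.09,0,0,-0.3,0,0,0],[-0.09,0,0,-0.5,0,0,0],[-0.09,0,0,-1,0,0,0],[-0.09,0,0,-1,0,0,0]]'; python3 -m handwheel '[[-0.09,0,0,-1,0,0,0],[-0.09,0,0,-1,0,0,0],[-0.09,0,0,-1,0,0,0],[-0.09,1,0,-1,0,0,0],[-0.09,1,0,-1,0,0,0]]';python3 -m handwheel '[[-0.09,1,0,0,0,0,0],[-0.09,0.6,0,0,0,0,0],[-0.09,0,0,0,0,0,0]]'
python3 - <<'E'
from plant import *
from h import *
import cv2,pickle
o=get_obs();s=snapshot("wrist");print(o["tool_pos"],o["orientation"])
pickle.dump((o,s),open("w3.pkl","wb"))
w=wcam(o,s);u,v=map(int,proj(w,np.array([.57,.135,.06])));print(u,v)
b=snapshot("scene")
x0=max(0,u-85);y0=min(max(0,v-80),240)
A=cv2.resize(s["color"][y0:y0+160,x0:x0+160],(480,480),interpolation=cv2.INTER_CUBIC);print(x0,y0)
B=cv2.resize(b["color"][190:270,280:380],(300,240),interpolation=cv2.INTER_CUBIC)
t=snapshot("top");C=cv2.resize(t["color"][190:270,260:360],(300,240),interpolation=cv2.INTER_CUBIC)
cv2.imwrite("pics/end.png",np.hstack([A,np.vstack([B,C])])[:,:,::-1])
E
```

```text
clock: 10.5
tool_pos: [0.5529, 0.1361, 0.3074]
orientation: [-180.0, -0.0, 179.0]
force: [-0.3, -0.7, 0.6]
opening: 0.0399
gripper_force: 0.0
clock: 11.12
tool_pos: [0.5023, 0.1368, 0.4324]
orientation: [180.0, -0.0, 179.0]
force: [-0.8, 0.6, 0.6]
opening: 0.0398
gripper_force: 0.0
clock: 11.5
tool_pos: [0.4622, 0.1376, 0.4319]
orientation: [180.0, 0.0, 179.1]
force: [1.3, 0.1, 0.5]
opening: 0.0397
gripper_force: 0.0
[0.46224451 0.1375586  0.43189494] [1.79974678e+02 9.04699513e-03 1.79082991e+02]
317 265
232 185
```

View pics/end.png

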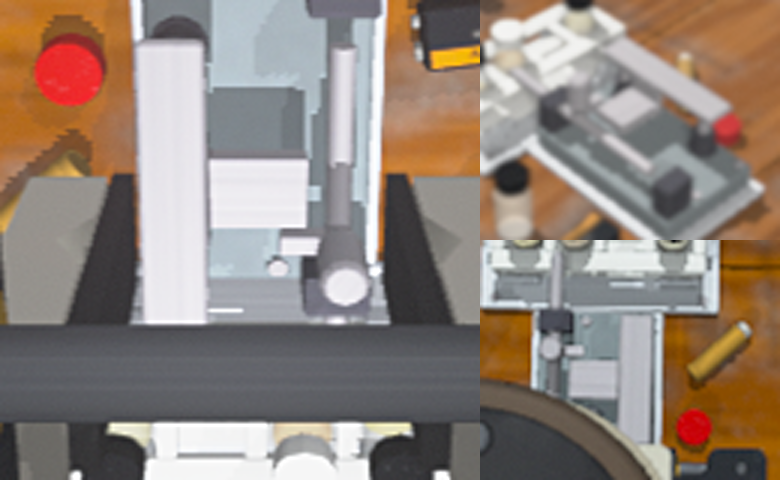

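The end view shows the knob up by the front guide at crop (345,284), the lug at (298,244) just past the tooth plate, and the bolt nose over the rack rim. The catch bar looks raised, and the cap, gauge, battery and vial are where they were. I'll check bolt travel and catch height in numbers.

```bash
python3 - <<'E'
import pickle
from plant import *
from h import *
o,s=pickle.load(open("w3.pkl","rb"));w=wcam(o,s)
k=onz(w,346.7,279.3,.086);print("knob",k,"travel",k[0]-.5343)
n=[onz(w,232+(x+.5)/3-.5,185+(40.5)/3-.5,z) for z in(.057,.07) for x in(136,204)];print("bar near end z57,z70",np.round(n,4),n[1][1]-n[0][1],n[3][1]-n[2][1])
E
```

```text
knob [0.57218052 0.16517252 0.086     ] travel 0.037880518030786514
bar near end z57,z70 [[0.4928 0.0944 0.057 ]
 [0.4931 0.1179 0.057 ]
 [0.4886 0.096  0.07  ]
 [0.489  0.1186 0.07  ]] 0.023503827280734177 0.022644446549552708
```

The travel is about 38 mm on top of a start offset of up to 2 mm. The knob is at the expected home x (0.572), it reached a firm stop under force, and the catch top is back at 70 mm. The arm is clear, so I'm handing in.

```bash
python3 -c "
from plant import *
print(close_job())"
```

```text
the job is handed in; nothing more can be done
None
```

The rack is locked: the bolt was pushed to its stop with the catch held down, the catch has sprung fully up behind it, and the arm has left the latch clear; I handed the job in at about 12 s.

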